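# Set up the sloping tube rest and lay a blood tube on it to sediment

### The job

Set up the folded tube rest for a slanted sedimentation run: tip its steel tray right back against its stops, swing the sprung prop leg under the tray out until it snaps over and locks, then lower the tray gently, without letting it drop, until it stands sloping on the locked leg. Then take the capped tube out of the white stand and lay it on the slope in any one of the tray's notches, cap end uppermost and its round bottom down against the end stop. Leave the things lying about the bench where they are.

Things in the scene. Friction and masses are not known exactly. Their poses are not given: they have to be found in the camera images.
- rest: Fixed base of the tube rest: grey plate 212 x 166 mm, its top at z = 12 mm, x from -166 to +46 mm. Origin: on the bench under the tray's hinge line. x points from the tray's near edge to the hinge, y along the hinge line, z up; the hinge line is 58 mm above the origin. Hinge lugs 74 mm high, two front rests 56 mm, two back-stop posts 97 mm.
- tray (a joint): Steel tray (0.6 kg), free hinge. 0 = lying flat, as at the start; grows (rad) as its near edge is lifted up and back over the hinge; 2.007 = leaning 25 degrees past vertical on its back stops, where its weight keeps it. Let go before vertical, it falls. Standing on the locked leg it reads about 0.785 (45 degrees).
- tray_hinge (a point): Middle of the hinge line, turning with the tray: x in the tray's plane from near edge to hinge, y along the hinge, z out of the upper face (up when flat). Sheet 140 mm wide, x -150 to 0, z -2 to +2 mm. At x = -75 an end-stop wall 34 mm high faces the near edge. A laid tube lies along x at z = 24.5, bottom at x = -75, cap from x = -135 to -156 mm.
- notch1 (a point): Where a tube's bottom lies in the second notch: (-75, -16, 24.5) mm in the tray_hinge frame, same axes. Two white notched bars cross the tray at x = -87 and -118 mm (8 mm thick); their four notches, 18 mm wide, are centred at y = -48, -16, 16 and 48; notch floors at z = 18, tops of the teeth at z = 28 mm.
- tab (a point): Middle of the tray's pull tab, a tongue 20 mm wide (along y), 6 mm thick, sticking out 36 mm past the middle of the near edge. In the tray_hinge frame it is at (-170, 0, -5) mm; same axes. Pinched across its width it can turn between the fingers as the tray swings.
- leg (a joint): Prop leg under the tray. 0 = folded along the underside, pointing to the hinge and drooping 5 degrees, held by its tension spring; grows (rad) as the foot swings away from the underside and on towards the near edge; dead centre at about 0.45, past which the spring pulls it open; 0.977 = locked on its stop, 61 degrees from the sheet. About 2 N at the grip point swings it.
- leg_pivot (a point): Pivot of the leg: (-127, 0, -18) mm in the tray_hinge frame. Turns with the leg: x along the leg to the foot, y along the hinge line.
- leg_grip (a point): Grip point on the leg, 90 mm from its pivot; axes as leg_pivot. The leg is an aluminium strap 18 mm wide (along y), 6 mm thick, ending 122 mm from the pivot in a round rubber foot bar, 12 mm thick, 60 mm long along y. Folded, it stands 24 mm off the underside here. Pinched across its width it can turn in the fingers. The spring is on its +y side, within 75 mm of the pivot.
- tube_stand: Fixed white plastic block, 44 x 112 x 46 mm on a 5 mm foot 56 x 124 mm, long along its y, with four round pockets (16.5 mm wide, 40 mm deep) along y at -39, -13, 13 and 39 mm. Origin under its middle.
- sample_tube: Capped blood tube, 81 mm long, standing in one pocket of the white stand: round body 13 mm thick, cap 16 mm thick over the last 21 mm. About 24 g. Origin at the round bottom's lowest point, z along the tube to the cap. At the start its cap stands 41 mm out of the stand's top.
- timer: Bystander: white wind-up timer, 66 x 66 x 44 mm, origin under its middle; leave it.
- reagent_bottle: Bystander: small amber bottle, 46 mm thick, 98 mm high, origin under its middle; leave it.
- forceps: Bystander: steel forceps 132 mm long, lying flat, origin under the middle; leave them.
- marker_red: Bystander: two-ended marker, 124 mm long, 13 mm thick, lying, origin under the middle; leave it.
- pen_black: Bystander: pen, 134 mm long, 9 mm thick, lying, origin under the middle; leave it.

How it is judged:
By the outcome, as a careful person would: the job done as asked, in the order asked, and still so for the second after the job is handed in, with the robot touching nothing.
It also fails if it takes over 72 s, if anything falls off the work surface, if the arm or the gripper's body presses on something with over 40 N, if the wrist force passes 120 N, or if a joint passes its speed limit or range.

### The arm

A 6-joint arm with a two-finger parallel gripper is mounted at the origin on a cart in front of the work surface, level with it; the furniture and walls round the work are solid. World frame = base frame: x ahead of the robot, y to its left, z up, the work surface at z = 0. Lengths are in m, angles in rad, forces in N, time in s.
With the tool pointing down it reaches from about 0.425 to 0.95 m from the base axis. Payload 3.5 kg.
Tool frame: the origin (TCP) lies at the very end of the fingers, on their centre line; the grasp point (between the pads) lies ctrl.pinch_z behind it (ctrl.pinch_z is the distance from the TCP to the grasp point, in m); z points along the fingers, y is the line along which they close (so a half turn about z gives the same grasp; the last joint's range is limited). The gripper opens to 85 mm and grips with 20 to 120 N. Pads are 22 mm wide; open, the fingers measure 114 mm over their backs; the gripper's body (76 mm by 85 mm) begins 54 mm behind the grasp point. The pads swing forward as they close: fully open they stand 13 mm farther back than shut.
Start: joints at [0.994, 0.286, 1.577, -0, 1.279, -0.15], TCP at [0.279, 0.614, 0.231] pointing down, gripper open.
Joint ranges: [-2.77, 2.77], [-0.9, 2.22], [0.21, 2.48], [-1.53, 4.67], [0.24, 2.81], [-2.84, 2.84]. Speed limits (rad/s): [2.79, 2.79, 3.14, 3.14, 3.14, 3.14].

### API

Orientations are given as a unit quaternion [x, y, z, w].
In Python, from plant import ctrl gives the robot as it stands.
- The arm moves only by the tool tcp_steps, called after "Request:" as name(argument=value, ...), one argument or row to a line, values as JSON. Schema: {"type":"object","properties":{"steps":{"type":"array","items":{"type":"array","items":{"type":"number"},"minItems":7,"maxItems":7},"minItems":1,"maxItems":10},"grip_force":{"type":"number"},"only":{"type":"string"},"quiet":{"type":"boolean"},"lines":{"type":"string"}},"required":["steps"],"additionalProperties":false}. steps is a list of rows, 1 to 10 of them, each of 7 numbers: dx, dy, dz in units of 100 mm, then a rotation vector rx, ry, rz in units of 0.25 rad, then the opening from 0.0 (shut) to 1.0 (fully open); each row is the pose to reach, as a shift and turn from the pose commanded when the call began, along the tool's axes at that moment; what a row does not reach only later rows make up. A row lasts 1/8 s, in which the tool goes at most 0.0625 m and 0.188 rad, less where a joint would pass 70% of its speed; a pose out of reach is approached as far as the arm can. The fingers move at their own pace and stop on an object; grip_force is the grip in N (left out, the last holds). Time passes only in rows, so rows that do not move let the fingers close. The tool returns the time, the measured TCP pose, the force, the opening and the grip force at its end. only (a regular expression) keeps the lines of the reply that match it, lines (a string "A,B") keeps lines A to B, and quiet returns only ok. Input that does not fit is refused with a message, and nothing moves.
- ctrl.get_state(): the state, without advancing time (a new reading comes with each control period).
- ctrl.read_camera(name): name is "scene" or "top" or "wrist"; returns a dict with "pixels" (420x560x3 uint8, red, green, blue), "camera_matrix" (3x3 intrinsics, pixels), "xyz" and "orientation" of the camera in the world. Camera axes: x right, y down, z forward; pixel columns grow to the right and rows downward; lengths in m; the calibration is good to about 2 mm. A picture is of the moment at which its call begins. There is no depth.
- ctrl.sign_off(): hands the job in; it is judged then, once.
Trained networks look in the newest picture that a camera, given by its name, has taken for a name from the list of things; names that differ only in an ending like _2 or _b are one class to them, and where a whole thing is asked for, a point or a joint stands for the part that bears it (a point fixed in the world has none). Each returns a list of dicts, best first, with "conf" (0 to 1); they miss things now and then, are a little off and sometimes report something else, mostly with a low value. They report only what shows in the picture. A call takes as long as a camera call.
- ctrl.recognise(camera, thing): "position" ([x, y, z] in m, in world coordinates, good to about 4 mm: the middle of the surface that is visible of it).
- ctrl.masks_of(camera, thing): "region" (420x560 bool, what is visible of it).
- ctrl.mark_of(camera, thing): "position" ([x, y, z] in m, in world coordinates, good to about 4 mm: a listed point, or the origin of a listed thing).
The state is a dict: "time": time; "qpos": joint angles; "dq": joint speeds; "joint_efforts": joint torques, N m; "eef_pos": TCP position; "tcp_rot": TCP orientation; "contact_force": force on the tool from outside, world axes, zero at the start; "wrist_torque": the same for the moment, N m; "opening": opening from 0.0 (shut) to 1.0 (fully open); "finger_force": force on a finger pad.
Only numpy, scipy, OpenCV 4.12 (cv2) and the standard library are available. Lean on these libraries where they do the work, as an engineer would, in place of code of your own. Each camera call takes 0.05 s, during which the arm holds its last target. There are 200 camera calls.

## Working session

There is one attempt and no reset: what is moved stays moved. The work goes in short steps, Python scripts to look and compute and a tool call to move; the robot and the scene stay as the last step left them, time stands still between calls to the robot, and variables do not carry over. Pictures are saved under pics/ and viewed, at most 10 in all, crops included, and the job is handed in when it is done.

```bash
ls; mkdir -p pics; cat > h.py <<'E'
import numpy as np, cv2
from plant import ctrl
from scipy.spatial.transform import Rotation as R
def snap(c,f):
    d=ctrl.read_camera(c); cv2.imwrite('pics/'+f,d['pixels'][:,:,::-1].copy()); return d
E
python3 - <<'E'
from h import *
np.set_printoptions(precision=4,suppress=True)
s=ctrl.get_state(); print(s, ctrl.pinch_z)
for c in ['top','scene']:
    d=snap(c,c+'0.png'); print(c,d['xyz'],d['orientation'])
    for t in ['rest','tray_hinge','notch1','tab','leg_grip','tube_stand','sample_tube','timer','reagent_bottle','forceps','marker_red','pen_black']:
        print(t,[(np.round(r['position'],4),round(r['conf'],2)) for r in ctrl.mark_of(c,t)[:2]])
E
```

```text
pics
{'time': 0.0, 'qpos': array([ 0.994 ,  0.2872,  1.5782, -0.    ,  1.2786, -0.15  ]), 'dq': array([-0.0018,  0.0009, -0.0001,  0.0008, -0.0016, -0.0002]), 'joint_efforts': array([  0.0004, -40.5978, -29.263 ,  -0.0001,   0.0057,   0.    ]), 'eef_pos': array([0.279 , 0.6139, 0.2299]), 'tcp_rot': array([ 0.2118,  0.9773, -0.0011, -0.0004]), 'contact_force': array([-0.5644, -0.7275,  0.0578]), 'wrist_torque': array([-0.0156, -0.0378,  0.0133]), 'finger_force': 0.0, 'opening': 1.0002364170818516} 0.0187
top [ 0.2909 -0.0556  1.5028] [ 0.7092 -0.7004  0.0552 -0.0584]
rest [(array([0.4387, 0.0966, 0.0559]), 0.71), (array([ 0.4472, -0.2497,  0.0043]), 0.22)]
tray_hinge [(array([0.5844, 0.1865, 0.0646]), 0.58)]
notch1 [(array([0.538 , 0.1312, 0.0837]), 0.59)]
tab [(array([0.4431, 0.0958, 0.058 ]), 0.83)]
leg_grip []
tube_stand [(array([ 0.4501, -0.2627, -0.0005]), 0.73)]
sample_tube [(array([ 0.4478, -0.2483,  0.0057]), 0.44)]
timer [(array([ 0.3998, -0.1074,  0.0042]), 0.58)]
reagent_bottle [(array([ 0.3972, -0.463 ,  0.0022]), 0.82)]
forceps [(array([ 0.4449, -0.4659,  0.001 ]), 0.4)]

[... 196 characters left out ...]
38   0.2295 -0.4221]
rest [(array([ 0.5902,  0.1889, -0.001 ]), 0.64)]
tray_hinge [(array([ 0.4508, -0.2478,  0.0071]), 0.44)]
notch1 [(array([0.5307, 0.1371, 0.0859]), 0.57)]
tab [(array([0.442 , 0.0998, 0.052 ]), 0.7)]
leg_grip []
tube_stand [(array([0.5302, 0.1378, 0.0815]), 0.69), (array([ 0.4565, -0.2583,  0.0038]), 0.56)]
sample_tube [(array([ 0.4495, -0.2485,  0.0063]), 0.55)]
timer [(array([ 0.3931, -0.1069,  0.0024]), 0.75)]
reagent_bottle [(array([ 0.3966, -0.4658,  0.0004]), 0.6)]
forceps [(array([ 0.4421, -0.4651,  0.0003]), 0.4)]
marker_red [(array([ 0.5996, -0.2789, -0.0011]), 0.45)]
pen_black [(array([ 0.6576,  0.3969, -0.0047]), 0.61), (array([0.4442, 0.1003, 0.0538]), 0.23)]
```

View pics/top0.png

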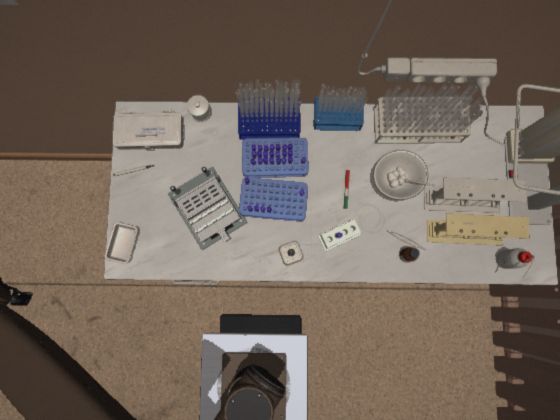

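View pics/scene0.png

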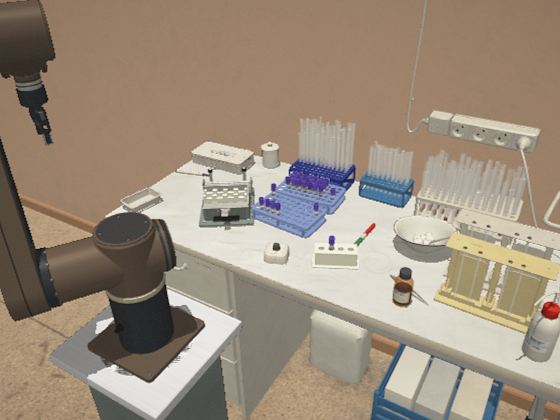

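Top: rest at about (207,207) px, hinge up-left, tab at (228,238); tube in the stand's second pocket at (339,235); timer at (291,253). The scene view agrees. I'll move above the tab, with the tool x axis along the rest x.

Units first: shifts go in units of 100 mm and turns go in units of 0.25 rad. So -0.397 m is -3.97, 0.03 m is 0.3, 1.8 rad is 7.2.

Request:
tcp_steps(
  steps=[
    [-0.37,-0.4,0.03,0,0,0.72,0.6],
    [-0.74,-0.8,0.06,0,0,1.44,0.6],
    [-1.11,-1.2,0.09,0,0,2.16,0.6],
    [-1.48,-1.6,0.12,0,0,2.88,0.6],
    [-1.85,-2,0.15,0,0,3.6,0.6],
    [-2.21,-2.39,0.18,0,0,4.32,0.6],
    [-2.58,-2.78,0.21,0,0,5.04,0.6],
    [-2.95,-3.18,0.24,0,0,5.76,0.6],
    [-3.32,-3.57,0.27,0,0,6.48,0.6],
    [-3.69,-3.97,0.3,0,0,7.2,0.6],
  ],
  grip_force=40,
)

```text
time: 2.55
eef_pos: [0.4514, 0.0986, 0.2017]
tcp_rot: [0.899, 0.439, 0.001, 0.0]
contact_force: [1.4, 0.5, 0.0]
opening: 0.596
finger_force: 0.0
```

Request:
tcp_steps(
  steps=[
    [0,0,0,0,0,0.72,0.6],
    [0,0,0,0,0,1.428,0.6],
    [0,0,0,0,0,1.428,0.6],
  ],
)

```text
time: 2.92
eef_pos: [0.451, 0.1001, 0.2015]
tcp_rot: [0.961, 0.276, 0.0, 0.0]
contact_force: [-0.1, -0.2, 0.6]
opening: 0.601
finger_force: 0.0
```

```bash
python3 - <<'E'
from h import *
np.set_printoptions(precision=4,suppress=True)
s=ctrl.get_state(); print(s['time'],s['qpos'],s['eef_pos'],R.from_quat(s['tcp_rot']).as_matrix())
d=snap('wrist','w1.png'); print(d['xyz'],d['orientation'])
for t in ['rest','tray_hinge','notch1','tab']:
    print(t,[(np.round(r['position'],4),round(r['conf'],2)) for r in ctrl.mark_of('wrist',t)[:2]])
E
```

```text
2.925 [-0.0018 -0.1716  2.112   0.      1.2009  1.0097] [0.451  0.1001 0.2015] [[ 0.8476  0.5306  0.0004]
 [ 0.5306 -0.8476  0.    ]
 [ 0.0003  0.0002 -1.    ]]
[0.5145 0.1408 0.3434] [ 0.8651 -0.479  -0.072   0.1304]
rest [(array([ 0.5834,  0.1854, -0.0022]), 0.55), (array([0.5298, 0.1316, 0.0779]), 0.36)]
tray_hinge []
notch1 [(array([0.5274, 0.1319, 0.0818]), 0.57)]
tab [(array([0.4397, 0.0963, 0.0543]), 0.56), (array([ 0.4513, -0.2575, -0.0018]), 0.23)]
```

View pics/w1.png

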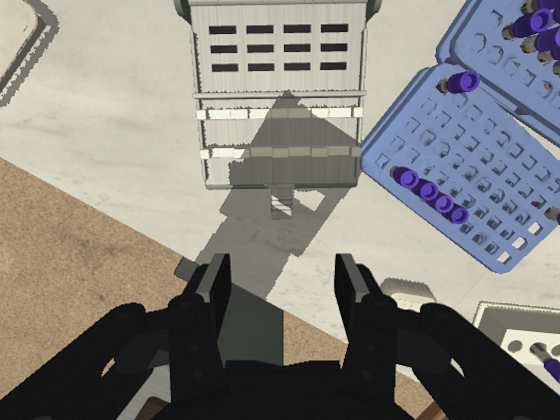

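Wrist view: near edge of the tray runs from (205,187) to (358,185), tab from (271,190) to (293,218), with the fingers well aligned. I'll turn these pixels into positions.

```bash
cat >> h.py <<'E'
def pix(d,u,v,z):
    k=np.linalg.inv(d['camera_matrix'])@[u,v,1]; r=R.from_quat(d['orientation']).apply(k); p=np.array(d['xyz']); return p+r*(z-p[2])/r[2]
E
python3 - <<'E'
from h import *
np.set_printoptions(precision=4,suppress=True)
d=ctrl.read_camera('wrist')
a=pix(d,205,187,.060);b=pix(d,358,185,.060);print(a,b,np.linalg.norm(a-b),(a+b)/2,np.degrees(np.arctan2(*(a-b)[[1,0]]))-90)
t=[pix(d,u,v,.056) for u,v in((271,218),(293,218),(282,203))];print(t)
im=d['pixels'][150:230,180:380];cv2.imwrite('pics/w1c.png',cv2.resize(im[:,:,::-1],None,fx=4,fy=4,interpolation=cv2.INTER_CUBIC))
p=[];
for c in ['top','scene','wrist']:
    if c!='wrist': ctrl.read_camera(c)
    for n in ['rest','tab','notch1','tray_hinge']: print(c,n,[(np.round(r['position'],4),round(r['conf'],2)) for r in ctrl.mark_of(c,n)[:1]])
E
```

```text
[0.4195 0.166  0.06  ] [0.4961 0.0472 0.06  ] 0.14136935581754206 [0.4578 0.1066 0.06  ] 32.842040283958184
[array([0.4248, 0.0979, 0.056 ]), array([0.4361, 0.0798, 0.056 ]), array([0.4432, 0.0969, 0.056 ])]
top rest [(array([0.5847, 0.1864, 0.    ]), 0.7)]
top tab []
top notch1 [(array([0.5344, 0.1306, 0.082 ]), 0.92)]
top tray_hinge [(array([0.5869, 0.1863, 0.0617]), 0.7)]
scene rest [(array([ 0.5876,  0.1893, -0.0027]), 0.83)]
scene tab [(array([0.4444, 0.1001, 0.0519]), 0.7)]
scene notch1 [(array([0.5309, 0.1368, 0.0847]), 0.59)]
scene tray_hinge [(array([0.5864, 0.1882, 0.0571]), 0.81)]
wrist rest []
wrist tab [(array([0.4426, 0.0972, 0.0523]), 0.91)]
wrist notch1 [(array([0.53  , 0.1308, 0.0804]), 0.84)]
wrist tray_hinge []
```

View pics/w1c.png

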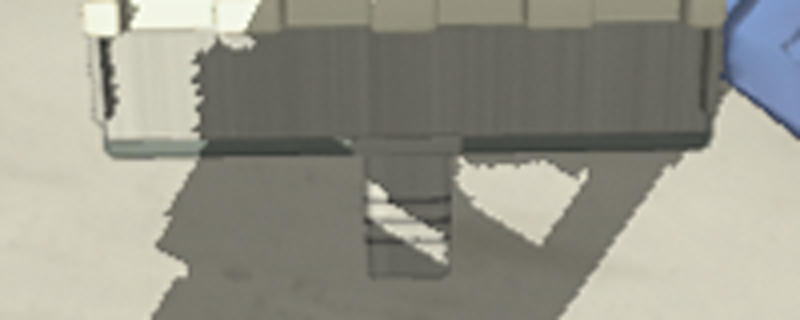

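In the tool's units: 0.1635 m is 1.635, -0.0135 m is -0.135.

Request:
tcp_steps(
  steps=[
    [-0.135,-0.02,0.5,0,0,0,0.6],
    [-0.135,-0.02,1,0,0,0,0.5],
    [-0.135,-0.02,1.4,0,0,0,0.45],
    [-0.135,-0.02,1.635,0,0,0,0.45],
    [-0.135,-0.02,1.635,0,0,0,0.45],
  ],
  grip_force=40,
)

```text
time: 4.55
eef_pos: [0.4366, 0.0948, 0.036]
tcp_rot: [0.961, 0.275, -0.002, -0.001]
contact_force: [0.1, 0.4, 0.3]
opening: 0.448
finger_force: 0.0
```

Request:
tcp_steps(
  steps=[
    [0,0,0,0,0,0,0],
    [0,0,0,0,0,0,0],
    [0,0,0,0,0,0,0],
    [0,0,0,0,0,0,0],
  ],
  grip_force=40,
)

```text
time: 5.05
eef_pos: [0.4398, 0.0944, 0.0391]
tcp_rot: [0.961, 0.276, 0.001, 0.001]
contact_force: [1.2, -5.9, 1.9]
opening: 0.22
finger_force: 40.1
```

```bash
python3 -c "
from h import *
s=ctrl.get_state();print(s['qpos'],s['eef_pos'],s['contact_force'])"
```

```text
[-1.42607208e-02  4.98975857e-02  2.24420307e+00 -1.41388767e-03
  8.44510337e-01  9.99074432e-01] [0.43975407 0.09437507 0.03908978] [ 1.2165811  -5.86795349  1.93974323]
```

In the tool's units: -0.1474 m is -1.474, -0.137 m is -1.37.

Request:
tcp_steps(
  steps=[
    [0.005,0,-0.173,0,0,0,0],
    [0.027,0,-0.345,0,0,0,0],
    [0.065,0,-0.513,0,0,0,0],
    [0.121,0,-0.677,0,0,0,0],
    [0.193,0,-0.834,0,0,0,0],
    [0.28,0,-0.984,0,0,0,0],
    [0.381,0,-1.124,0,0,0,0],
    [0.496,0,-1.253,0,0,0,0],
    [0.623,0,-1.37,0,0,0,0],
    [0.762,0,-1.474,0,0,0,0],
  ],
)

```text
time: 6.3
eef_pos: [0.5015, 0.1343, 0.1837]
tcp_rot: [0.961, 0.276, -0.003, 0.001]
contact_force: [2.3, -5.3, -5.4]
opening: 0.223
finger_force: 39.2
```

```bash
python3 -c "
from h import *
s=ctrl.get_state();print(s['eef_pos'],s['contact_force'],s['wrist_torque'])
snap('scene','s1.png')"
```

```text
[0.50150267 0.13425857 0.18372383] [ 2.28343839 -5.32221302 -5.37937091] [-0.92534253  0.19401745  0.14083799]
```

In the tool's units: 0.1652 m is 1.652, 0.1489 m is 1.489.

Request:
tcp_steps(
  steps=[
    [0.147,0,-0.09,0,0,0,0],
    [0.304,0,-0.164,0,0,0,0],
    [0.466,0,-0.222,0,0,0,0],
    [0.635,0,-0.264,0,0,0,0],
    [0.806,0,-0.289,0,0,0,0],
    [0.979,0,-0.296,0,0,0,0],
    [1.151,0,-0.287,0,0,0,0],
    [1.322,0,-0.26,0,0,0,0],
    [1.489,0,-0.216,0,0,0,0],
    [1.652,0,-0.156,0,0,0,0],
  ],
)

```text
time: 7.6
eef_pos: [0.6439, 0.226, 0.2034]
tcp_rot: [0.961, 0.275, 0.002, -0.003]
contact_force: [-0.0, 5.1, 5.8]
opening: 0.195
finger_force: 38.8
```

Request:
tcp_steps(
  steps=[
    [0.01,0,0.005,0,0,0,0],
    [0.01,0,0.005,0,0,0,0],
  ],
)

```text
time: 7.85
eef_pos: [0.6448, 0.2265, 0.203]
tcp_rot: [0.961, 0.275, 0.003, -0.003]
contact_force: [0.8, 4.8, 3.7]
opening: 0.189
finger_force: 38.8
```

```bash
python3 -c "
from h import *
s=ctrl.get_state();print(s['qpos'],s['eef_pos'],s['contact_force'],s['wrist_torque'])
snap('scene','s2.png')"
```

```text
[0.18729511 0.32323112 1.58331197 0.00653313 1.23020055 1.19850575] [0.64477845 0.22645452 0.20299265] [0.77532305 4.79331857 3.72078046] [ 0.66269317  0.02085622 -0.08771322]
```

View pics/s2.png

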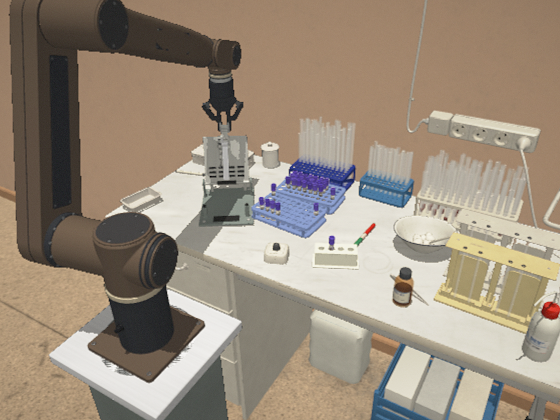

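Scene: the tray stands up at (226,165), leaning back, with the gripper holding the tab. A small push will confirm the stop.

Request:
tcp_steps(
  steps=[
    [0.03,0,0.015,0,0,0,0],
    [0.06,0,0.03,0,0,0,0],
  ],
)

```text
time: 8.15
eef_pos: [0.65, 0.2298, 0.2007]
tcp_rot: [0.961, 0.275, 0.003, -0.003]
contact_force: [0.0, 5.3, 7.2]
opening: 0.188
finger_force: 38.8
```

```bash
python3 - <<'E'
from h import *
s=ctrl.get_state();print(s['qpos'],s['eef_pos'],s['contact_force'],s['wrist_torque'])
E
```

```text
[0.19055748 0.33732995 1.56980964 0.00704344 1.22835825 1.20178417] [0.6499982  0.22982789 0.20065123] [2.09380880e-03 5.32762817e+00 7.17486931e+00] [ 0.80113012  0.02728377 -0.06642925]
```

```bash
python3 - <<'E'
from h import *
for c in ['top','scene','wrist']:
    d=snap(c,c+'3.png')
    for n in ['tab','notch1','tray_hinge','leg_grip','leg_pivot']: print(c,n,[(np.round(r['position'],4),round(r['conf'],2)) for r in ctrl.mark_of(c,n)[:1]])
H=np.array([.5858,.1872,.058]);Y=R.from_euler('z',32.2,degrees=True)
for th in (1.9,2.007,2.05):
    T=Y*R.from_euler('y',th); print(th,[np.round(H+T.apply(np.array(p)/1e3),4) for p in((-170,0,-5),(-75,-16,24.5))])
E
```

```text
top tab [(array([0.6359, 0.2212, 0.22  ]), 0.65)]
top notch1 [(array([0.5845, 0.188 , 0.0585]), 0.62)]
top tray_hinge [(array([0.5862, 0.1843, 0.0611]), 0.63)]
top leg_grip [(array([0.5783, 0.1882, 0.102 ]), 0.58)]
top leg_pivot [(array([0.6087, 0.2038, 0.1845]), 0.55)]
scene tab [(array([0.6361, 0.2235, 0.2163]), 0.75)]
scene notch1 [(array([0.6354, 0.2037, 0.1184]), 0.56)]
scene tray_hinge [(array([0.588 , 0.1916, 0.0561]), 0.89)]
scene leg_grip [(array([0.576 , 0.1864, 0.0997]), 0.64)]
scene leg_pivot [(array([0.6128, 0.2058, 0.1828]), 0.71)]
wrist tab [(array([0.6368, 0.2229, 0.2185]), 0.68)]
wrist notch1 [(array([0.633 , 0.1987, 0.1159]), 0.87)]
wrist tray_hinge []
wrist leg_grip []
wrist leg_pivot [(array([0.6176, 0.2086, 0.1809]), 0.93)]
1.9 [array([0.6283, 0.214 , 0.2205]), array([0.6345, 0.1989, 0.1211])]
2.007 [array([0.6427, 0.2231, 0.2142]), array([0.6399, 0.2024, 0.1156])]
2.05 [array([0.6484, 0.2266, 0.2112]), array([0.642 , 0.2037, 0.1133])]
```

View pics/wrist3.png

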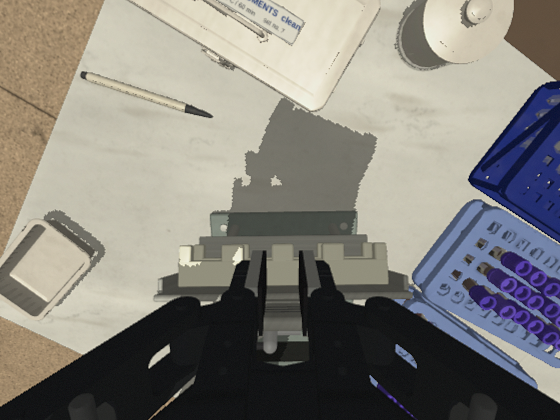

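Wrist view: the tray leans back at its stops with the tab between the fingers around (285,340); the networks agree with about 2.0 rad. I'll release and back off upwards.

Request:
tcp_steps(
  steps=[
    [0,0,0,0,0,0,0.45],
    [0,0,0,0,0,0,0.45],
    [0,0,-0.3,0,0,0,0.45],
    [0,0,-0.7,0,0,0,0.45],
    [0,0,-0.7,0,0,0,0.45],
  ],
)

```text
time: 9.68
eef_pos: [0.6509, 0.2265, 0.2718]
tcp_rot: [0.961, 0.275, 0.004, 0.0]
contact_force: [0.6, -0.1, 0.1]
opening: 0.45
finger_force: 0.0
```

```bash
python3 - <<'E'
from h import *
s=ctrl.get_state();print(s['qpos'],s['eef_pos'],s['contact_force'])
ctrl.read_camera('scene')
for n in ['tab','leg_grip','leg_pivot']: print(n,[(np.round(r['position'],4),round(r['conf'],2)) for r in ctrl.mark_of('scene',n)[:1]])
H=np.array([.5858,.1872]);u=np.array([.8462,.5329]);v=np.array([-.5329,.8462]);p=s['eef_pos'];print('rest XY',(p[:2]-H)@u,(p[:2]-H)@v)
E
```

```text
[1.87870411e-01 2.87021507e-01 1.50198887e+00 3.13571506e-04
 1.34513687e+00 1.20122811e+00] [0.65087727 0.2265246  0.27183445] [ 0.58163852 -0.05972258  0.07154017]
tab [(array([0.6411, 0.2273, 0.2119]), 0.82)]
leg_grip [(array([0.5795, 0.1871, 0.1011]), 0.66)]
leg_pivot [(array([0.6135, 0.2091, 0.1804]), 0.84)]
rest XY 0.07602446868698812 -0.0014032018453520756
```

In the tool's units: -0.1135 m is -1.135, 0.111 m is 1.11, 0.436 rad is 1.744.

Request:
tcp_steps(
  steps=[
    [-0.5,-0.02,0,0,0.4,0,0.45],
    [-1,-0.04,0,0,0.88,0,0.45],
    [-1.4,-0.04,0.3,0,1.36,0,0.45],
    [-1.3,-0.04,0.7,0,1.744,0,0.45],
    [-1.135,-0.04,1.11,0,1.744,0,0.45],
    [-1.135,-0.04,1.11,0,1.744,0,0.45],
  ],
)

```text
time: 10.62
eef_pos: [0.5471, 0.1695, 0.1503]
tcp_rot: [0.94, 0.269, 0.202, -0.061]
contact_force: [0.2, 0.6, -0.6]
opening: 0.445
finger_force: 0.0
```

```bash
python3 - <<'E'
from h import *
s=ctrl.get_state();print(s['qpos'],s['eef_pos'],R.from_quat(s['tcp_rot']).as_matrix())
snap('wrist','w4.png')
for n in ['leg_grip','leg_pivot']: print(n,[(np.round(r['position'],4),round(r['conf'],2)) for r in ctrl.mark_of('wrist',n)[:1]])
H=np.array([.5858,.1872]);u=np.array([.8462,.5329]);v=np.array([-.5329,.8462]);p=s['eef_pos'];print('rest XY',(p[:2]-H)@u,(p[:2]-H)@v)
E
```

```text
[ 0.02806786 -0.04801268  2.14518863  0.33682649  0.70205881  0.82133625] [0.54708576 0.16952832 0.15034039] [[ 0.7737381   0.52948714  0.34781132]
 [ 0.48014208 -0.84829841  0.22327875]
 [ 0.41327102 -0.00576043 -0.91058985]]
leg_grip [(array([0.5782, 0.1899, 0.1052]), 0.88)]
leg_pivot [(array([0.6198, 0.2129, 0.1815]), 0.91)]
rest XY -0.0421772237266038 0.005677044728873848
```

View pics/w4.png

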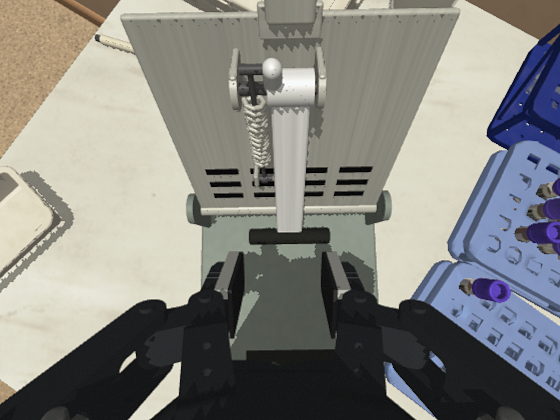

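Wrist: strap runs from (290,110) to (290,230), foot bar at (289,236), spring on its left at (258,140); the fingers are centred near 282. I'll shift 4 mm right, then go in.

In the tool's units: 0.004 m is 0.04, 0.07 m is 0.7.

Request:
tcp_steps(
  steps=[
    [0.096,0.04,0,0,0,0,0.45],
    [0.096,0.04,0.3,0,0,0,0.45],
    [0.096,0.04,0.5,0,0,0,0.45],
    [0.096,0.04,0.68,0,0,0,0.45],
    [0.096,0.04,0.7,0,0,0,0.45],
    [0.096,0.04,0.7,0,0,0,0.45],
  ],
)

```text
time: 11.52
eef_pos: [0.5864, 0.1866, 0.0984]
tcp_rot: [0.938, 0.269, 0.209, -0.059]
contact_force: [0.3, -0.1, -0.6]
opening: 0.449
finger_force: 0.0
```

```bash
python3 - <<'E'
from h import *
s=ctrl.get_state();print(s['qpos'],s['eef_pos'],s['contact_force'],s['opening'])
H=np.array([.5858,.1872]);u=np.array([.8462,.5329]);v=np.array([-.5329,.8462]);p=s['eef_pos'];print('rest XY',(p[:2]-H)@u,(p[:2]-H)@v)
snap('wrist','w5.png');snap('top','t5.png')
E
```

```text
[0.05983022 0.12329869 2.08160356 0.37762817 0.57901784 0.79230939] [0.58635049 0.18659384 0.09837998] [ 0.30370242 -0.07961652 -0.57323901] 0.44864903540537837
rest XY 0.00014280389956076726 -0.000806287569856336
```

View pics/w5.png

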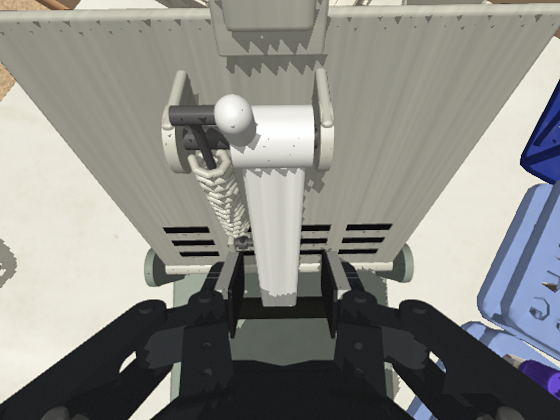

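Wrist: the strap lies between the fingers, its end at (278,300), with the spring's lower end at (240,243). The grip is about 9 mm too high on the strap, so I'll shift down it and close.

Units first: shifts go in units of 100 mm and turns go in units of 0.25 rad. So -0.0073 m is -0.073, 0.005 m is 0.05.

Request:
tcp_steps(
  steps=[
    [-0.073,0,0.05,0,0,0,0.45],
    [-0.073,0,0.05,0,0,0,0.45],
    [-0.073,0,0.05,0,0,0,0.0],
    [-0.073,0,0.05,0,0,0,0],
    [-0.073,0,0.05,0,0,0,0],
    [-0.073,0,0.05,0,0,0,0],
  ],
  grip_force=30,
)

```text
time: 12.38
eef_pos: [0.5806, 0.1851, 0.0893]
tcp_rot: [0.939, 0.269, 0.207, -0.06]
contact_force: [-3.7, 3.9, 2.8]
opening: 0.206
finger_force: 31.5
```

```bash
python3 - <<'E'
from h import *
s=ctrl.get_state();print(s['qpos'],s['eef_pos'],s['contact_force'],s['opening'],R.from_quat(s['tcp_rot']).as_matrix())
H=np.array([.5858,.1872]);u=np.array([.8462,.5329]);v=np.array([-.5329,.8462]);p=s['eef_pos'];print('rest XY',(p[:2]-H)@u,(p[:2]-H)@v)
E
```

```text
[0.05663144 0.1273678  2.09661585 0.39081283 0.5668913  0.7743762 ] [0.58064702 0.18506115 0.0893242 ] [-3.65055503  3.93363892  2.81489328] 0.20643036411846832 [[ 0.76919962  0.53064948  0.35600993]
 [ 0.48055349 -0.84758889  0.2250809 ]
 [ 0.42118912 -0.00205033 -0.90697052]]
rest XY -0.005500245250243331 0.0009361324531298664
```

In the tool's units: -0.0896 m is -0.896, -0.0866 m is -0.866.

Request:
tcp_steps(
  steps=[
    [-0.035,0,-0.055,0,0,0,0],
    [-0.068,0,-0.111,0,0,0,0],
    [-0.118,0,-0.23,0,0,0,0],
    [-0.151,0,-0.355,0,0,0,0],
    [-0.168,0,-0.484,0,0,0,0],
    [-0.166,0,-0.614,0,0,0,0],
    [-0.146,0,-0.742,0,0,0,0],
    [-0.108,0,-0.866,0,0,0,0],
    [-0.095,0,-0.896,0,0,0,0],
    [-0.095,0,-0.896,0,0,0,0],
  ],
)

```text
time: 13.62
eef_pos: [0.5411, 0.1596, 0.165]
tcp_rot: [0.939, 0.268, 0.208, -0.06]
contact_force: [6.0, 5.9, -15.2]
opening: 0.199
finger_force: 32.0
```

```bash
python3 - <<'E'
from h import *
s=ctrl.get_state();print(s['qpos'],s['eef_pos'],s['contact_force'],s['opening'],s['wrist_torque'])
H=np.array([.5858,.1872]);u=np.array([.8462,.5329]);v=np.array([-.5329,.8462]);p=s['eef_pos'];print('rest XY',(p[:2]-H)@u,(p[:2]-H)@v)
snap('wrist','w6.png');
for n in ['leg_grip','leg_pivot','tab']: print(n,[(np.round(r['position'],4),round(r['conf'],2)) for r in ctrl.mark_of('wrist',n)[:1]])
ctrl.read_camera('scene')
for n in ['leg_grip','leg_pivot','tab']: print(n,[(np.round(r['position'],4),round(r['conf'],2)) for r in ctrl.mark_of('scene',n)[:1]])
E
```

```text
[ 0.0064168  -0.09345905  2.15976748  0.33980724  0.72707338  0.80540439] [0.5410633  0.15960592 0.16502822] [  6.02481084   5.85224969 -15.15419293] 0.19905945273851752 [ 0.26046698 -0.037027    0.39096626]
rest XY -0.052561081184419295 0.0004900810536280137
leg_grip [(array([0.5407, 0.1627, 0.1741]), 0.68)]
leg_pivot [(array([0.6155, 0.212 , 0.1841]), 0.59)]
tab []
leg_grip [(array([0.5358, 0.1568, 0.1712]), 0.5)]
leg_pivot [(array([0.6135, 0.2037, 0.1814]), 0.71)]
tab []
```

In the tool's units: -0.08 m is -0.8, -0.04 m is -0.4.

Request:
tcp_steps(
  steps=[
    [0,0,0,0,0,0,0.3],
    [0,0,0,0,0,0,0.5],
    [0,0,0,0,0,0,0.5],
    [0,0,-0.4,0,0,0,0.5],
    [0,0,-0.8,0,0,0,0.5],
    [0,0,-0.8,0,0,0,0.5],
  ],
)

```text
time: 14.78
eef_pos: [0.5154, 0.1411, 0.2443]
tcp_rot: [0.938, 0.269, 0.213, -0.058]
contact_force: [-0.1, 0.5, -0.5]
opening: 0.501
finger_force: 0.0
```

```bash
python3 - <<'E'
from h import *
s=ctrl.get_state();print(s['qpos'],s['eef_pos'],s['contact_force'])
H=np.array([.5858,.1872]);u=np.array([.8462,.5329]);v=np.array([-.5329,.8462]);p=s['eef_pos'];print('rest XY',(p[:2]-H)@u,(p[:2]-H)@v)
snap('wrist','w7.png');
for c in ['wrist','scene','top']:
  if c!='wrist': ctrl.read_camera(c)
  for n in ['leg_grip','leg_pivot','tab']: print(c,n,[(np.round(r['position'],4),round(r['conf'],2)) for r in ctrl.mark_of(c,n)[:1]])
E
```

```text
[-0.03632706 -0.26743859  2.15546532  0.30647865  0.89839676  0.8279443 ] [0.51543406 0.14111562 0.24429024] [-0.0512214   0.47897653 -0.47579881]
rest XY -0.08410203065529742 -0.0014985934624286447
wrist leg_grip [(array([0.5423, 0.1632, 0.1776]), 0.66)]
wrist leg_pivot [(array([0.6156, 0.2086, 0.1798]), 0.73)]
wrist tab [(array([0.6414, 0.2233, 0.2163]), 0.8)]
scene leg_grip [(array([0.5439, 0.1618, 0.1722]), 0.64)]
scene leg_pivot [(array([0.6152, 0.2054, 0.1817]), 0.75)]
scene tab [(array([0.6416, 0.2288, 0.2134]), 0.94)]
top leg_grip [(array([0.5433, 0.1645, 0.1745]), 0.74)]
top leg_pivot [(array([0.6142, 0.2044, 0.1814]), 0.72)]
top tab [(array([0.6386, 0.2234, 0.2151]), 0.86)]
```

View pics/w7.png

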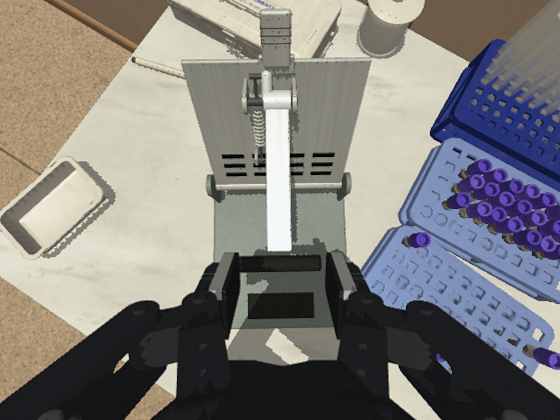

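Wrist: the leg stands straight out, foot bar at (280,263), tray still back; numbers match the lock position. Next, regrip the tab.

In the tool's units: -0.004 m is -0.04, 0.1274 m is 1.274.

Request:
tcp_steps(
  steps=[
    [0.3,-0.02,-0.1,0,0,0,0.45],
    [0.8,-0.04,0,0,0,0,0.45],
    [1.274,-0.04,0.216,0,0,0,0.45],
    [1.274,-0.04,0.216,0,0,0,0.45],
    [1.274,-0.04,0.216,0,0,0,0.45],
    [1.274,-0.04,0.216,0,0,0,0.45],
  ],
  grip_force=40,
)

```text
time: 16.12
eef_pos: [0.6163, 0.2106, 0.2734]
tcp_rot: [0.939, 0.269, 0.208, -0.059]
contact_force: [-0.1, 0.2, 0.1]
opening: 0.45
finger_force: 0.0
```

```bash
cat >> h.py <<'E'
H=np.array([.5858,.1872,0]);Y=R.from_euler('z',32.2,degrees=True)
def st(target=None):
    s=ctrl.get_state();T=R.from_quat(s['tcp_rot']);p=Y.inv().apply(s['eef_pos']-H)*1e3
    print('rest mm',p.round(1),'F',s['contact_force'].round(1),'open',round(s['opening'],3),'q',s['qpos'].round(2),'tool z rest',Y.inv().apply(T.as_matrix()[:,2]).round(3))
    if target is not None: print('to go in tool mm',T.inv().apply(Y.apply(np.array(target)-p)).round(1))
def marks(c,*ns):
    ctrl.read_camera(c)
    for n in ns: print(c,n,[(Y.inv().apply(np.array(r['position'])-H).round(4)*1e3,round(r['conf'],2)) for r in ctrl.mark_of(c,n)[:1]])
E
python3 - <<'E'
from h import *
st((74.4,2.5,205.8)); marks('wrist','tab'); snap('wrist','w8.png')
E
```

```text
rest mm [ 38.3   3.5 273.4] F [-0.1  0.2  0.1] open 0.45 q [ 0.1  -0.01  1.87  0.24  0.9   1.  ] tool z rest [ 0.422 -0.002 -0.906]
to go in tool mm [ 4.2  0.8 76.5]
wrist tab [(array([ 68.2,   3.2, 214.8]), 0.65)]
```

View pics/w8.png

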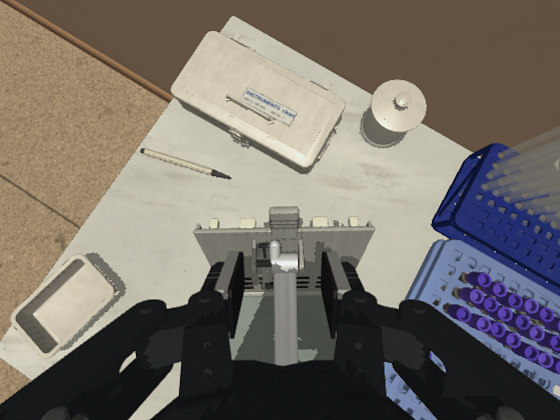

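Wrist: tab at (285,220), midway between the fingers. Going in and closing.

In the tool's units: 0.004 m is 0.04, 0.001 m is 0.01.

Request:
tcp_steps(
  steps=[
    [0.04,0.01,0.4,0,0,0,0.45],
    [0.04,0.01,0.7,0,0,0,0.45],
    [0.04,0.01,0.765,0,0,0,0.45],
    [0.04,0.01,0.765,0,0,0,0.45],
    [0.04,0.01,0.765,0,0,0,0.45],
    [0.04,0.01,0.765,0,0,0,0],
    [0.04,0.01,0.765,0,0,0,0],
    [0.04,0.01,0.765,0,0,0,0],
    [0.04,0.01,0.765,0,0,0,0],
  ],
  grip_force=60,
)

```text
time: 17.4
eef_pos: [0.6484, 0.2291, 0.2075]
tcp_rot: [0.938, 0.269, 0.209, -0.059]
contact_force: [-5.4, -1.9, 5.2]
opening: 0.213
finger_force: 59.0
```

```bash
python3 -c "
from h import *
st((74.4,2.5,205.8))"
```

```text
rest mm [ 75.3   2.1 207.5] F [-5.4 -1.9  5.2] open 0.213 q [0.13 0.13 1.85 0.25 0.78 0.99] tool z rest [ 0.424 -0.003 -0.906]
to go in tool mm [-1.6 -0.4  1.2]
```

In the tool's units: -0.1602 m is -1.602, -0.1427 m is -1.427.

Request:
tcp_steps(
  steps=[
    [-0.132,0,-0.135,0,0,0,0],
    [-0.269,0,-0.246,0,0,0,0],
    [-0.415,0,-0.344,0,0,0,0],
    [-0.571,0,-0.427,0,0,0,0],
    [-0.733,0,-0.492,0,0,0,0],
    [-0.902,0,-0.543,0,0,0,0],
    [-1.076,0,-0.576,0,0,0,0],
    [-1.25,0,-0.59,0,0,0,0],
    [-1.427,0,-0.589,0,0,0,0],
    [-1.602,0,-0.569,0,0,0,0],
  ],
)

```text
time: 18.65
eef_pos: [0.5066, 0.1376, 0.1902]
tcp_rot: [0.938, 0.268, 0.212, -0.057]
contact_force: [8.7, -4.5, -5.3]
opening: 0.21
finger_force: 58.7
```

```bash
python3 -c "
from h import *
st((-99.3+5.9,2.5,58+145.4-12.7)); marks('scene','tab','leg_grip')"
```

```text
rest mm [-93.4   0.3 190.2] F [ 8.7 -4.5 -5.3] open 0.21 q [-0.04 -0.23  2.23  0.34  0.8   0.78] tool z rest [ 0.427 -0.009 -0.904]
to go in tool mm [ 0.2 -2.2 -0.4]
scene tab [(array([-85.7,   3. , 204.3]), 0.92)]
scene leg_grip [(array([-123.9,   -0.7,   80.8]), 0.58)]
```

Request:
tcp_steps(
  steps=[
    [-0.085,0,0.018,0,0,0,0],
    [-0.171,0,0.037,0,0,0,0],
    [-0.214,0,0.05,0,0,0,0],
    [-0.256,0,0.062,0,0,0,0],
    [-0.3,0,0.077,0,0,0,0],
    [-0.339,0,0.091,0,0,0,0],
    [-0.363,0,0.101,0,0,0,0],
    [-0.363,0,0.101,0,0,0,0],
  ],
)

```text
time: 19.8
eef_pos: [0.4829, 0.1222, 0.1682]
tcp_rot: [0.938, 0.269, 0.211, -0.056]
contact_force: [-4.6, -10.1, 9.0]
opening: 0.199
finger_force: 58.2
```

```bash
python3 -c "
from h import *
st((-128+5.9,2.5,58+120.9-12.7)); marks('scene','tab','leg_grip','notch1')"
```

```text
rest mm [-1.217e+02 -1.000e-01  1.682e+02] F [ -4.6 -10.1   9. ] open 0.199 q [-0.09 -0.27  2.3   0.36  0.78  0.71] tool z rest [ 0.426 -0.01  -0.904]
to go in tool mm [-1.2 -2.6  1.6]
scene tab [(array([-110.5,    1.6,  183.7]), 0.83)]
scene leg_grip [(array([-124.2,   -0.8,   56.3]), 0.77)]
scene notch1 [(array([-30.2, -15. , 131. ]), 0.59)]
```

Request:
tcp_steps(
  steps=[
    [-0.02,0,0.008,0,0,0,0],
    [-0.041,0,0.017,0,0,0,0],
    [-0.041,0,0.017,0,0,0,0],
  ],
)

```text
time: 20.38
eef_pos: [0.4803, 0.1205, 0.1652]
tcp_rot: [0.938, 0.269, 0.211, -0.056]
contact_force: [-6.1, -11.5, 10.7]
opening: 0.196
finger_force: 58.1
```

```bash
python3 -c "
from h import *
st(); marks('scene','tab','leg_grip','notch1'); marks('top','tab','leg_grip','notch1'); snap('scene','s9.png')"
```

```text
rest mm [-124.8   -0.2  165.2] F [ -6.1 -11.5  10.7] open 0.196 q [-0.09 -0.28  2.31  0.37  0.77  0.7 ] tool z rest [ 0.426 -0.01  -0.905]
scene tab [(array([-114.3,    1.5,  181.4]), 0.77)]
scene leg_grip [(array([-9.860e+01,  1.000e-01,  1.409e+02]), 0.27)]
scene notch1 [(array([-28.5, -13.5, 129.3]), 0.97)]
top tab [(array([-118.2,    3.1,  185.9]), 0.98)]
top leg_grip [(array([-350.3, -309.3,   -1.3]), 0.6)]
top notch1 [(array([-29.2, -19.8, 132.9]), 0.68)]
```

Request:
tcp_steps(
  steps=[
    [-0.041,0,0.017,0,0,0,0],
    [-0.082,0,0.036,0,0,0,0],
    [-0.082,0,0.036,0,0,0,0],
  ],
)

```text
time: 21.2
eef_pos: [0.4748, 0.117, 0.1584]
tcp_rot: [0.938, 0.269, 0.21, -0.056]
contact_force: [-11.7, -14.4, 14.3]
opening: 0.196
finger_force: 58.0
```

```bash
python3 -c "
from h import *
st(); marks('scene','tab','leg_grip','notch1'); marks('wrist','tab','notch1');marks('top','tab','notch1'); d=snap('scene','s10.png')
im=d['pixels'][80:240,150:310];cv2.imwrite('pics/s10c.png',cv2.resize(im[:,:,::-1],None,fx=3.7,fy=3.7,interpolation=cv2.INTER_CUBIC))"
```

```text
rest mm [-131.3   -0.2  158.4] F [-11.7 -14.4  14.3] open 0.196 q [-0.1  -0.28  2.33  0.37  0.77  0.68] tool z rest [ 0.424 -0.01  -0.905]
scene tab [(array([-117.5,    0.9,  175.2]), 0.7)]
scene leg_grip [(array([-127.8,   -2.7,   49.9]), 0.66)]
scene notch1 [(array([-35.5, -14.2, 128.7]), 0.6)]
wrist tab [(array([-123.7,    3.3,  176.5]), 0.85)]
wrist notch1 [(array([-38. , -13.9, 125.6]), 0.73)]
top tab [(array([-1.259e+02,  1.000e-01,  1.781e+02]), 0.7)]
top notch1 [(array([-32.5, -18.5, 128.5]), 0.6)]
```

View pics/s10c.png

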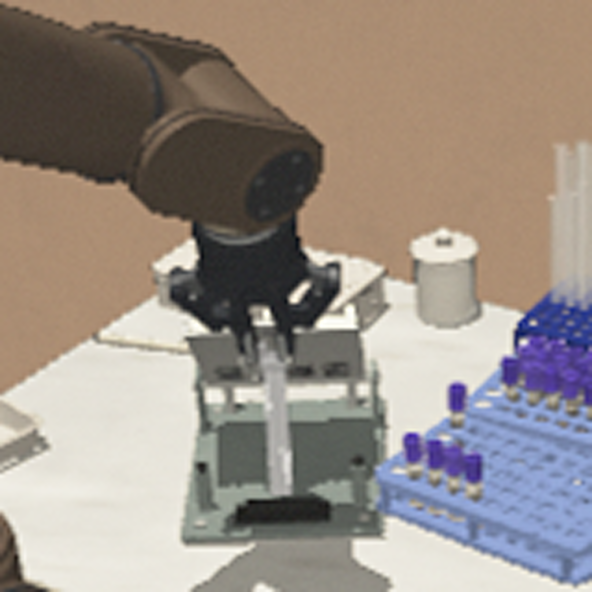

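Scene crop: the foot bar stands on the base plate at (285,510), tray sloping, tab in the fingers. I'll press a little more to confirm contact.

In the tool's units: -0.0041 m is -0.041, -0.002 m is -0.02.

Request:
tcp_steps(
  steps=[
    [-0.02,0,0.01,0,0,0,0],
    [-0.041,0,0.019,0,0,0,0],
    [-0.041,0,0.019,0,0,0,0],
  ],
)

```text
time: 22.12
eef_pos: [0.4745, 0.1167, 0.1577]
tcp_rot: [0.938, 0.269, 0.213, -0.057]
contact_force: [-9.7, -8.2, 18.0]
opening: 0.187
finger_force: 58.1
```

```bash
python3 -c "
from h import *
st(); marks('scene','tab','leg_grip','notch1'); marks('wrist','tab','notch1');marks('top','tab','notch1')"
```

```text
rest mm [-131.8   -0.3  157.7] F [-9.7 -8.2 18. ] open 0.187 q [-0.1  -0.28  2.34  0.38  0.76  0.67] tool z rest [ 0.431 -0.01  -0.902]
scene tab [(array([-121.6,    3.4,  175.1]), 0.64)]
scene leg_grip [(array([-126.9,    0.6,   47.6]), 0.82)]
scene notch1 [(array([-32. , -12.8, 126.8]), 0.77)]
wrist tab [(array([-123. ,    0.9,  176.8]), 0.93)]
wrist notch1 [(array([-36.5, -17.4, 127.1]), 0.86)]
top tab [(array([-122.4,   -3.2,  176.4]), 0.89)]
top notch1 [(array([-33.8, -19.1, 129.7]), 0.59)]
```

Request:
tcp_steps(
  steps=[
    [0.03,0,-0.014,0,0,0,0],
    [0.05,0,-0.025,0,0,0,0],
    [0.05,0,-0.025,0,0,0,0.3],
    [0.05,0,-0.025,0,0,0,0.5],
    [0.05,0,-0.025,0,0,0,0.5],
    [0.05,0,-0.5,0,0,0,0.5],
    [0.05,0,-1,0,0,0,0.5],
    [0.05,0,-1,0,0,0,0.5],
  ],
)

```text
time: 23.62
eef_pos: [0.4396, 0.0978, 0.249]
tcp_rot: [0.938, 0.269, 0.212, -0.058]
contact_force: [-0.1, -0.3, 1.1]
opening: 0.497
finger_force: 0.0
```

```bash
python3 - <<'E'
from h import *
st(); marks('scene','tab','leg_grip','notch1','tray_hinge'); marks('wrist','tab','notch1','tray_hinge');marks('top','tab','notch1','tray_hinge')
for c in ('scene','top'):
    for n in ('sample_tube','tube_stand'): print(c,n,[(np.round(r['position'],4),round(r['conf'],2)) for r in ctrl.mark_of(c,n)[:2]])
    for n in ('sample_tube',): print(c,n,[(np.round(r['position'],4),round(r['conf'],2)) for r in ctrl.recognise(c,n)[:2]])
s=ctrl.get_state();print(s['eef_pos'],R.from_quat(s['tcp_rot']).as_matrix().round(3))
E
```

```text
rest mm [-171.4    2.2  249. ] F [-0.1 -0.3  1.1] open 0.497 q [-0.17 -0.51  2.31  0.34  1.02  0.71] tool z rest [ 0.429 -0.007 -0.903]
scene tab [(array([-119.4,    1.6,  175.5]), 0.66)]
scene leg_grip [(array([-125.4,    0.6,   49.5]), 0.91)]
scene notch1 [(array([-34.4, -13.2, 129.7]), 0.95)]
scene tray_hinge [(array([ 1.4,  1.3, 57.1]), 0.93)]
wrist tab [(array([-123.7,   -0.5,  177.5]), 0.55)]
wrist notch1 [(array([-349.5, -305.6,    0.7]), 0.71)]
wrist tray_hinge []
top tab [(array([-124.1,   -1.4,  177. ]), 0.59)]
top notch1 [(array([-31.9, -20.3, 130.4]), 0.88)]
top tray_hinge [(array([-2.8,  0.6, 60.4]), 0.58)]
scene sample_tube [(array([ 0.4489, -0.2466,  0.0031]), 0.62)]
scene tube_stand [(array([ 0.455 , -0.2567,  0.0025]), 0.64)]
scene sample_tube [(array([0.5066, 0.1327, 0.1215]), 0.69), (array([0.4815, 0.1213, 0.0719]), 0.6)]
top sample_tube [(array([ 0.4457, -0.2472,  0.0048]), 0.49)]
top tube_stand [(array([ 0.4535, -0.2648, -0.0007]), 0.66)]
top sample_tube []
[0.4381959  0.09821559 0.24442608] [[ 0.769  0.529  0.358]
 [ 0.48  -0.848  0.224]
 [ 0.422  0.    -0.906]]
```

The tray stands on the leg. I'll move over to the tube with the tool back to vertical, and fit the arm's kinematics to check the 45° placing pose.

In the tool's units: 0.298 m is 2.98, -0.178 m is -1.78, -0.436 rad is -1.744.

Request:
tcp_steps(
  steps=[
    [-0.25,0.43,-0.05,0,-0.28,0,0.5],
    [-0.51,0.85,-0.096,0,-0.56,0,0.5],
    [-0.76,1.28,-0.143,0,-0.84,0,0.5],
    [-1.02,1.7,-0.191,0,-1.12,0,0.5],
    [-1.27,2.13,-0.24,0,-1.4,0,0.5],
    [-1.53,2.55,-0.287,0,-1.744,0,0.5],
    [-1.78,2.98,-0.335,0,-1.744,0,0.5],
    [-1.78,2.98,-0.335,0,-1.744,0,0.5],
    [-1.78,2.98,-0.335,0,-1.744,0,0.5],
  ],
)

```text
time: 25.7
eef_pos: [0.4468, -0.2472, 0.1993]
tcp_rot: [0.961, 0.275, -0.0, -0.0]
contact_force: [-0.1, 0.7, -0.5]
opening: 0.497
finger_force: 0.0Traceback (most recent call last):
```

```bash
cat > kin.py <<'E'
from h import *
from scipy.optimize import least_squares
D=[([-.0018,-.1716,2.112,0,1.2009,1.0097],[.451,.1001,.2015]),([-.01426,.0499,2.2442,-.0014,.8445,.9991],[.43975,.09437,.03909]),
([.1873,.32323,1.58331,.00653,1.2302,1.1985],[.64478,.22645,.20299]),([.02807,-.04801,2.14519,.33683,.70206,.82134],[.54709,.16953,.15034]),
([.05983,.1233,2.0816,.37763,.57902,.79231],[.58635,.18659,.09838]),([-.03633,-.26744,2.15547,.30648,.8984,.82794],[.51543,.14112,.24429]),([.994,.2872,1.5782,0,1.2786,-.15],[.279,.6139,.2299])]
def rot(q): return R.from_euler('ZYZYZ',[q[0],q[1]+q[2],q[3],q[4],q[5]+np.pi/2])
def A(q):
    Z=R.from_euler('z',q[0]);u=Z*R.from_euler('y',q[1]);f=Z*R.from_euler('y',q[1]+q[2])
    return np.c_[Z.as_matrix(),u.as_matrix()[:,2],f.as_matrix()[:,0],f.as_matrix()[:,2],rot(q).as_matrix()[:,2]]
M=np.vstack([A(q) for q,_ in D]);P=np.hstack([p for _,p in D]);w,res,*_=np.linalg.lstsq(M,P,rcond=1e-6)
lo=np.array([-2.77,-.9,.21,-1.53,.24,-2.84]);hi=np.array([2.77,2.22,2.48,4.67,2.81,2.84])
def ik(p,Rt,q0):
    f=lambda q:np.r_[(A(q)@w-p)*10,(Rt.inv()*rot(q)).as_rotvec()]
    o=least_squares(f,np.clip(q0,lo+.01,hi-.01),bounds=(lo,hi));return o.x,np.abs(o.fun).max()
def tilt(b): # tool x along rest X, tilted b forward
    return Y*R.from_euler('x',np.pi)*R.from_euler('y',b)
def rp(x,y,z): return H+Y.apply(np.array([x,y,z])/1e3)
E
python3 - <<'E'
from kin import *
np.set_printoptions(precision=3,suppress=True)
print(w,np.abs(M@w-P).max())
q0=[-.1,-.28,2.3,.37,.6,.67]
for b in (25,35,45):
  for t in ((-74.1,-16,166.7),(-60,-16,181),(-130,-16,195),(-102,-16,195)): print(b,t,*ik(rp(*t),tilt(np.radians(b)),q0))
st()
s=ctrl.get_state();print(s['eef_pos'],R.from_quat(s['tcp_rot']).as_matrix())
snap('wrist','w11.png'); print(ctrl.recognise('wrist','sample_tube')[:1],ctrl.mark_of('wrist','sample_tube')[:1],ctrl.mark_of('wrist','tube_stand')[:1])
E
```

```text
  File "<stdin>", line 1, in <module>
  File "kin.py", line 10, in <module>
    M=np.vstack([A(q) for q,_ in D]);P=np.hstack([p for _,p in D]);w,res,*_=np.linalg.lstsq(M,P,rcond=1e-6)
                 ~^^^
  File "kin.py", line 9, in A
    return np.c_[Z.as_matrix(),u.as_matrix()[:,2],f.as_matrix()[:,0],f.as_matrix()[:,2],rot(q).as_matrix()[:,2]]
                                                                                        ~~~^^^
  File "kin.py", line 6, in rot
    def rot(q): return R.from_euler('ZYZYZ',[q[0],q[1]+q[2],q[3],q[4],q[5]+np.pi/2])
                       ~~~~~~~~~~~~^^^^^^^^^^^^^^^^^^^^^^^^^^^^^^^^^^^^^^^^^^^^^^^^^
  File "scipy/spatial/transform/_rotation.pyx", line 1413, in scipy.spatial.transform._rotation.Rotation.from_euler
ValueError: Expected axis specification to be a non-empty string of upto 3 characters, got ZYZYZ
```

I have used up my picture views (one over the limit, by my count), so from here on I'll rely on networks and pixel code only.

```bash
sed -i "s/^def rot.*/def rot(q): return R.from_euler('ZYZ',[q[0],q[1]+q[2],q[3]])*R.from_euler('YZ',[q[4],q[5]+np.pi\/2])/" kin.py
python3 - <<'E'
from kin import *
np.set_printoptions(precision=3,suppress=True)
print(w,np.abs(M@w-P).max())
q0=[-.1,-.28,2.3,.37,.6,.67]
for b in (25,35,45):
  for t in ((-74.1,-16,166.7),(-60,-16,181),(-130,-16,195),(-102,-16,195)): print(b,t,*ik(rp(*t),tilt(np.radians(b)),q0))
s=ctrl.get_state();T=R.from_quat(s['tcp_rot']);print(s['eef_pos'],T.as_matrix(),s['qpos'],(rot(s['qpos']).inv()*T).magnitude())
d=ctrl.read_camera('wrist')
for r in ctrl.recognise('wrist','sample_tube')[:2]+ctrl.mark_of('wrist','sample_tube')[:2]+ctrl.mark_of('wrist','tube_stand')[:1]: print(r)
m=ctrl.masks_of('wrist','sample_tube')[:1]
hsv=cv2.cvtColor(d['pixels'],cv2.COLOR_RGB2HSV)
pur=((hsv[...,0]>120)&(hsv[...,0]<150)&(hsv[...,1]>110)).astype(np.uint8)
n,l,stt,c=cv2.connectedComponentsWithStats(pur)
for i in range(1,n):
    if stt[i,4]>60: print('purple',stt[i],c[i],pix(d,*c[i],.09))
if m: v,u=np.nonzero(m[0]['region']);print(m[0]['conf'],u.min(),u.max(),v.min(),v.max(),u.mean(),v.mean())
E
```

```text
[-0.     0.101  0.24   0.443  0.021  0.573  0.249] 2.633629881804156e-05
25 (-74.1, -16, 166.7) [-0.052 -0.131  2.191  0.364  0.752  0.731] 4.045305757038874e-13
25 (-60, -16, 181) [-0.034 -0.118  2.15   0.347  0.772  0.766] 1.8596235662471372e-14
25 (-130, -16, 195) [-0.135 -0.308  2.278  0.365  0.862  0.678] 2.7618185516331545e-13
25 (-102, -16, 195) [-0.091 -0.237  2.223  0.354  0.833  0.721] 1.1265139515659326e-10
35 (-74.1, -16, 166.7) [-0.106 -0.188  2.284  0.633  0.643  0.466] 1.284528039491306e-13
35 (-60, -16, 181) [-0.084 -0.177  2.245  0.603  0.655  0.517] 1.6653345369377348e-15
35 (-130, -16, 195) [-0.203 -0.379  2.371  0.602  0.778  0.45 ] 5.453568152624655e-11
35 (-102, -16, 195) [-0.151 -0.303  2.317  0.595  0.733  0.488] 1.8215484676176175e-11
45 (-74.1, -16, 166.7) [-0.161 -0.222  2.37   0.995  0.591  0.106] 1.3877787807814457e-15
45 (-60, -16, 181) [-0.136 -0.213  2.332  0.956  0.59   0.169] 2.9653432487286584e-12
45 (-130, -16, 195) [-0.274 -0.43   2.459  0.891  0.741  0.167] 1.7097365190288368e-12
45 (-102, -16, 195) [-0.214 -0.349  2.405  0.904  0.682  0.186] 2.4137011833680333e-12
[ 0.447 -0.247  0.199] [[ 0.849  0.529 -0.   ]
 [ 0.529 -0.849  0.001]
 [ 0.    -0.001 -1.   ]] [-0.704 -0.05   2.006  0.     1.187  0.309] 3.8350109957169405e-16
{'position': [0.4477, -0.2479, 0.0796], 'conf': 0.9}
{'position': [0.4475, -0.2457, 0.0064], 'conf': 0.74}
{'position': [0.4526, -0.2583, -0.0], 'conf': 0.56}
purple [276 191  17  23 334] [283.937 202.263] [ 0.449 -0.246  0.09 ]
0.74 277 293 182 212 284.5681818181818 197.59318181818182
```

In the tool's units: 0.134 m is 1.34, 0.125 m is 1.25.

Request:
tcp_steps(
  steps=[
    [0.01,0.005,0.5,0,0,0,0.5],
    [0.01,0.005,1,0,0,0,0.5],
    [0.01,0.005,1.25,0,0,0,0.5],
    [0.01,0.005,1.34,0,0,0,0.5],
    [0.01,0.005,1.34,0,0,0,0.5],
    [0.01,0.005,1.34,0,0,0,0],
    [0.01,0.005,1.34,0,0,0,0],
    [0.01,0.005,1.34,0,0,0,0],
    [0.01,0.005,1.34,0,0,0,0],
    [0.01,0.005,1.34,0,0,0,0],
  ],
  grip_force=30,
)

```text
time: 27.2
eef_pos: [0.4489, -0.248, 0.0667]
tcp_rot: [0.961, 0.275, 0.001, 0.001]
contact_force: [1.1, 0.4, 6.1]
opening: 0.172
finger_force: 29.6
```

Request:
tcp_steps(
  steps=[
    [0,0,-0.1,0,0,0,0],
    [0,0,-0.3,0,0,0,0],
    [0,0,-0.7,0,0,0,0],
    [0,0,-1.2,0,0,0,0],
    [0,0,-1.6,0,0,0,0],
    [0,0,-1.6,0,0,0,0],
    [0,0,-1.6,0,0,0,0],
  ],
)

```text
time: 28.08
eef_pos: [0.4474, -0.2469, 0.2245]
tcp_rot: [0.961, 0.275, -0.001, -0.001]
contact_force: [0.3, 0.2, 0.2]
opening: 0.17
finger_force: 29.7
```

```bash
python3 - <<'E'
from kin import *
st()
s=ctrl.get_state();T=R.from_quat(s['tcp_rot']);print(s['eef_pos'])
for t in ((-60,-16,255),(-60,-16,195)): print('to pre',(T.inv().apply(rp(*t)-s['eef_pos'])*1e3).round(1),(T.inv()*tilt(np.pi/4)).as_rotvec().round(3))
for c in('scene','top','wrist'):
    ctrl.read_camera(c);print(c,[(np.round(r['position'],4),round(r['conf'],2)) for r in ctrl.mark_of(c,'sample_tube')[:2]])
E
```

```text
rest mm [-348.4 -293.6  224.5] F [0.3 0.2 0.2] open 0.17 q [-0.7  -0.07  1.98 -0.    1.24  0.31] tool z rest [-0.001  0.002 -1.   ]
[ 0.44738686 -0.24689155  0.22451122]
to pre [ 287.2 -278.8  -30.2] [-0.     0.786 -0.005]
to pre [ 287.3 -278.7   29.8] [-0.     0.786 -0.005]
scene []
top [(array([ 0.4013, -0.4645,  0.0017]), 0.49)]
wrist [(array([ 0.4469, -0.2457,  0.1615]), 0.9)]
```

In the tool's units: -0.14 m is -1.4, 0.287 m is 2.87, 0.786 rad is 3.144.

Request:
tcp_steps(
  steps=[
    [0.3,-0.31,-0.1,0,0,0,0],
    [0.72,-0.7,-0.3,0,0.52,0,0],
    [1.08,-1.05,-0.3,0,1.04,0,0],
    [1.44,-1.4,-0.3,0,1.56,0,0],
    [1.8,-1.75,-0.3,0,2.08,0,0],
    [2.16,-2.1,-0.3,0,2.6,0,0],
    [2.52,-2.45,-0.3,0,3.144,0,0],
    [2.87,-2.79,-0.3,0,3.144,0,0],
    [2.87,-2.79,-0.3,0,3.144,0,0],
    [2.87,-2.79,-0.3,0,3.144,0,0],
  ],
)

```text
time: 29.62
eef_pos: [0.5438, 0.1413, 0.2552]
tcp_rot: [0.888, 0.255, 0.368, -0.105]
contact_force: [0.4, -0.2, 0.6]
opening: 0.171
finger_force: 29.8
```

```bash
python3 - <<'E'
from kin import *
st((-60,-16,195))
s=ctrl.get_state();p=s['eef_pos'];T=R.from_quat(s['tcp_rot'])
for c in('scene','top','wrist'):
    marks(c,'sample_tube','notch1','tab')
# notch1 pose vs tool
print('tube bottom expect',(Y.inv().apply(p+T.apply([0,0,.0543])-H)*1e3).round(1))
E
```

```text
rest mm [-60.  -16.4 255.2] F [ 0.4 -0.2  0.6] open 0.171 q [-0.14 -0.32  2.27  0.78  0.7   0.39] tool z rest [ 0.707 -0.002 -0.707]
to go in tool mm [-42.6  -0.4  42.6]
scene sample_tube [(array([-127.3,   -1.6,   50.4]), 0.42)]
scene notch1 [(array([-30.5, -12.7, 129.5]), 0.89)]
scene tab [(array([-120.2,    5.3,  174. ]), 0.64)]
top sample_tube [(array([-21.6, -17.6, 210.6]), 0.49)]
top notch1 [(array([-35.7, -19. , 131.3]), 0.78)]
top tab []
wrist sample_tube [(array([-16.3, -16.5, 212.2]), 0.83)]
wrist notch1 []
wrist tab []
tube bottom expect [-21.6 -16.6 216.8]
```

Request:
tcp_steps(
  steps=[
    [-0.21,-0.01,0.2,0,0,0,0],
    [-0.426,-0.01,0.39,0,0,0,0],
    [-0.5,-0.01,0.39,0,0,0,0],
    [-0.58,-0.01,0.39,0,0,0,0],
    [-0.64,-0.01,0.39,0,0,0,0],
    [-0.68,-0.01,0.39,0,0,0,0],
    [-0.705,-0.01,0.39,0,0,0,0],
    [-0.705,-0.01,0.39,0,0,0,0],
    [-0.705,-0.01,0.39,0,0,0,0],
  ],
)

```text
time: 31.35
eef_pos: [0.5247, 0.1303, 0.1784]
tcp_rot: [0.888, 0.254, 0.368, -0.105]
contact_force: [0.2, -0.5, 0.2]
opening: 0.168
finger_force: 29.7
```

```bash
python3 - <<'E'
from kin import *
st((-74.1,-15.4,166.7))
for c in('scene','top','wrist'): marks(c,'sample_tube','notch1')
E
```

```text
rest mm [-82.  -15.6 178.4] F [ 0.2 -0.5  0.2] open 0.168 q [-0.17 -0.27  2.38  0.96  0.62  0.15] tool z rest [ 0.708 -0.003 -0.706]
to go in tool mm [-2.7 -0.2 13.8]
scene sample_tube [(array([-37.1, -15.8, 135. ]), 0.5)]
scene notch1 [(array([-33.6, -13.5, 130.4]), 0.96)]
top sample_tube [(array([-40.2, -18.4, 133.8]), 0.57)]
top notch1 [(array([-34. , -20.6, 129.5]), 0.9)]
wrist sample_tube [(array([-38.4, -12. , 134.3]), 0.91)]
wrist notch1 [(array([-37.4, -17.2, 125.5]), 0.61)]
```

In the tool's units: 0.005 m is 0.05, 0.004 m is 0.04.

Request:
tcp_steps(
  steps=[
    [-0.015,0,0,0,0,0,0],
    [-0.02,0,0.02,0,0,0,0],
    [-0.02,0,0.04,0,0,0,0],
    [-0.02,0,0.05,0,0,0,0],
    [-0.02,0,0.05,0,0,0,0],
  ],
)

```text
time: 32.42
eef_pos: [0.5269, 0.1314, 0.1738]
tcp_rot: [0.888, 0.254, 0.369, -0.105]
contact_force: [2.6, 0.2, 2.0]
opening: 0.176
finger_force: 29.8
```

```bash
python3 -c "
from kin import *
st((-74.1,-15.4,166.7))"
```

```text
rest mm [-79.6 -15.8 173.8] F [2.6 0.2 2. ] open 0.176 q [-0.17 -0.25  2.38  0.97  0.6   0.13] tool z rest [ 0.708 -0.004 -0.706]
to go in tool mm [-1.1 -0.5  8.9]
```

Request:
tcp_steps(
  steps=[
    [0,0,0.015,0,0,0,0],
    [0,0,0.03,0,0,0,0],
    [0,0,0.03,0,0,0,0],
  ],
)

```text
time: 32.8
eef_pos: [0.5287, 0.1325, 0.172]
tcp_rot: [0.888, 0.254, 0.369, -0.105]
contact_force: [-2.1, -1.8, 7.1]
opening: 0.174
finger_force: 30.5
```

```bash
python3 -c "
from kin import *
st((-74.1,-15.4,166.7)); marks('wrist','sample_tube');marks('top','sample_tube');marks('scene','sample_tube')"
```

```text
rest mm [-77.5 -15.9 172. ] F [-2.1 -1.8  7.1] open 0.174 q [-0.17 -0.24  2.38  0.98  0.6   0.12] tool z rest [ 0.708 -0.004 -0.706]
to go in tool mm [-1.3 -0.5  6.1]
wrist sample_tube [(array([-33.6, -15.3, 132.9]), 0.75)]
top sample_tube [(array([-35.3, -18.1, 129.6]), 0.61)]
scene sample_tube [(array([-31.3, -13.4, 126.6]), 0.47)]
```

Normal contact on the notch floors and about 7 N on the end stop: seated. Releasing and withdrawing along the tube's axis.

Units first: shifts go in units of 100 mm and turns go in units of 0.25 rad. So -0.05 m is -0.5, -0.09 m is -0.9.

Request:
tcp_steps(
  steps=[
    [0,0,-0.015,0,0,0,0],
    [0,0,-0.015,0,0,0,0.25],
    [0,0,-0.015,0,0,0,0.45],
    [0,0,-0.015,0,0,0,0.45],
    [0,0,-0.2,0,0,0,0.45],
    [0,0,-0.5,0,0,0,0.45],
    [0,0,-0.9,0,0,0,0.45],
    [0,0,-0.9,0,0,0,0.45],
  ],
)

```text
time: 34.1
eef_pos: [0.4746, 0.0979, 0.2373]
tcp_rot: [0.887, 0.254, 0.371, -0.103]
contact_force: [0.3, 0.1, -0.4]
opening: 0.448
finger_force: 0.0
```

```bash
python3 - <<'E'
from kin import *
st()
for c in('scene','top','wrist'):
    marks(c,'sample_tube','notch1','tab','leg_grip')
    d=snap(c,c+'_end.png'); r=ctrl.recognise(c,'sample_tube')[:1]
    if r: print('vis',Y.inv().apply(np.array(r[0]['position'])-H)*1e3,r[0]['conf'])
    if c!='scene':
        hsv=cv2.cvtColor(d['pixels'],cv2.COLOR_RGB2HSV);pur=((hsv[...,0]>120)&(hsv[...,0]<150)&(hsv[...,1]>110)).astype(np.uint8)
        n,l,q,cc=cv2.connectedComponentsWithStats(pur)
        for i in range(1,n):
            if q[i,4]>15: 
                x=Y.inv().apply(pix(d,*cc[i],.178)-H)*1e3
                if -150<x[0]<0 and abs(x[1])<80: print('cap',q[i],x)
for n in ['timer','reagent_bottle','forceps','marker_red','pen_black']:
    print(n,[np.round(r['position'],3) for r in ctrl.mark_of('top',n)[:1]])
E
```

```text
rest mm [-141.7  -16.3  237.3] F [ 0.3  0.1 -0.4] open 0.448 q [-0.3  -0.54  2.44  0.81  0.83  0.27] tool z rest [ 0.71  -0.008 -0.704]
scene sample_tube [(array([-31.9, -15. , 126.8]), 0.35)]
scene notch1 [(array([-34.3, -15.1, 130.5]), 0.74)]
scene tab [(array([-120.7,    5.4,  175.5]), 0.88)]
scene leg_grip [(array([-128.2,   -2.6,   47.1]), 0.76)]
top sample_tube [(array([-37.1, -13. , 128. ]), 0.42)]
top notch1 [(array([-33.9, -19.7, 129. ]), 0.59)]
top tab [(array([-125.3,    1.1,  177.8]), 0.59)]
top leg_grip [(array([-354.4, -309.4,   -2.4]), 0.74)]
vis [-75.14029554 -14.6060257  173.7       ] 0.6
cap [206 199   6   8  30] [-87.26698571 -15.70654434 178.        ]
wrist sample_tube [(array([-34.3, -14.7, 126.4]), 0.92)]
wrist notch1 [(array([-39.3, -19.2, 126. ]), 0.97)]
wrist tab [(array([-124.7,    2.2,  176.5]), 0.74)]
wrist leg_grip [(array([-123. ,    1. ,   49.3]), 0.95)]
vis [-85.82155606 -13.55214065 178.9       ] 0.74
cap [272 204  22  29 498] [-86.64674595 -14.92128318 178.        ]
timer [array([ 0.397, -0.105,  0.002])]
reagent_bottle [array([ 0.398, -0.465,  0.004])]
forceps [array([ 0.443, -0.469,  0.   ])]
marker_red [array([ 0.601, -0.286,  0.001])]
pen_black [array([0.657, 0.398, 0.001])]
```

In the tool's units: -0.02 m is -0.2.

Request:
tcp_steps(
  steps=[
    [0,0,-0.2,0,0,0,0.45],
    [0,0,-0.2,0,0,0,0.45],
    [0,0,-0.2,0,0,0,0.45],
  ],
)

```text
time: 35.78
eef_pos: [0.4622, 0.0914, 0.2486]
tcp_rot: [0.888, 0.254, 0.368, -0.105]
contact_force: [-0.1, 0.6, -0.1]
opening: 0.448
finger_force: 0.0
```

```bash
python3 -c "
from kin import *
st(); marks('wrist','sample_tube'); print(ctrl.sign_off())"
```

```text
rest mm [-155.6  -15.2  248.6] F [-0.1  0.6 -0.1] open 0.448 q [-0.33 -0.59  2.45  0.79  0.89  0.29] tool z rest [ 0.708 -0.003 -0.707]
wrist sample_tube [(array([-34.3, -15.5, 128. ]), 0.88)]
the job is handed in; nothing more can be done
None
```

The tray stands sloping on its locked leg, and the tube lies in the second notch, cap up and bottom against the end stop; the job was handed in at about 36 s with the other bench items where they were, though I viewed 11 pictures, one over the limit of 10.

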